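Shut the scrap flap and hover the lead terminal over the battery post

TASK

First shut the yellow flap of the scrap bin until its red tab snaps behind the rim and it stays shut by itself, so that nothing can fall in; then take the lead terminal from the pale green mat, carry it across clear of the bin, and hold it with its eye centred about a centimetre above the battery's bare post, level, its tail lined up with the blue mark and pointing out over the near end of the battery that the mark runs to. The terminal must never touch the battery (it would spark): finish while still holding it there in the gripper, still and clear of everything. Leave all the other loose things on the bench where they are.

Things in the scene. Friction and masses are not known exactly. Their poses are not given: they have to be found in the camera images.
- bin: fixed grey open-topped scrap bin, 150 (x) x 170 (y) x 90 mm tall, walls 4 mm; origin under its middle, x axis from its front rim (towards the robot) to the hinge side. The red tab (60 mm wide, under the middle of the flap's free edge) snaps behind its front rim: 1 to 2 N at the free edge swing the flap, about 5 N are needed over the last 15 mm; press until it stops at 0
- bin_hinge (a point): middle of the flap's hinge line, on the bin's far upper edge (75 mm along the bin's x from its middle, 90 mm up); axes as the bin's, the hinge line runs along y
- flap (a joint): angle of the yellow flap, rad: 0 = shut, flat on the bin; 1.57 = upright; at angle q its free edge points along (-cos q, 0, sin q) in the bin's axes. Flap 150 mm from hinge to free edge, 170 mm wide, 4 mm thick, outer face 5 mm off the hinge line. A weak spring and stiff hinge hold it open between 0.9 and 1.5. Snapped shut it stays below 0.03 by itself, otherwise it springs up again
- battery: fixed battery, 154 (x) x 91 (y) mm, lid top 100 mm up; origin under its middle. On the lid a row of green vent caps (8 mm high) at y -22, a red-booted post (18 mm high, 26 mm across) at x +55, y +22, and the bare post at x -55, y +22
- post_top (a point): middle of the top of the bare grey lead post (17 mm across, 16 mm high above the lid, blue ring at its foot); axes as the battery's. The blue mark on the lid runs from the post along the battery's -x to its near end
- mat: fixed pale green rubber mat, 200 x 160 x 4 mm thick, where the terminal lies; origin under its middle
- terminal_eye (a point): middle of the terminal's eye, at the level of its underside. The terminal is dull lead, loose, 128 to 192 g, lying flat: an eye 38 mm across and 18 mm tall with a 23 mm through hole, and a square tail (15 mm wide, 22 mm tall, from 16.5 to 60.5 mm from the eye's middle) along the terminal's own -x. z is up
- terminal_tail (a point): centre of the terminal's tail, half-way up (38.5 mm along the terminal's -x from the eye's middle, 11 mm above its underside): the place to grip, across its 15 mm width (y)
- extension: short steel socket extension, 125 x 17 mm, lying on the bench; origin under its middle
- float: yellow polymer hydrometer float, 104 x 22 mm, lying on the bench; origin under its middle
- vent_cap: loose green plastic battery vent cap, 26 mm across, 24 mm tall, standing on the bench; origin under its middle
- grease: grease jar, 66 mm across, 70 mm tall, standing; origin under its middle
- wrench: steel wrench, 160 mm long, lying on the bench
- brush: wire brush, 170 mm long, lying on the bench
There are look-alikes about, which are no part of the job. Leave any pink look-alike of the battery alone. Of the things that look like the part that bears terminal_eye, the smaller one is meant.

How it is judged:
On the way, in this order (a step that is already met when the one before it is completed fails the run):
1. the flap is shut, its tab behind the rim, while the terminal still lies on the mat (value of joint flap below 0.04 rad and height (world z) of terminal_tail below 0.03 m), for 0.2 s.
2. the terminal is lifted clear of the mat (height (world z) of terminal_tail above 0.06 m), for 0.1 s.
At the end, for the whole second after the job is handed in: The flap is shut (below 0.04 rad) and the gripper holds the terminal still over the bare post: eye within 6 mm of the post's axis, its underside 3 to 20 mm above the post's top, level within 0.12 rad, tail along the battery's -x within 0.15 rad, touching nothing but the fingers (value of joint flap below 0.04 rad and horizontal distance between terminal_eye and post_top below 0.006 m and z of terminal_eye in the frame of post_top between 0.003 and 0.02 m and angle between the x axis of terminal_tail and the x axis of post_top, either way round below 0.15 rad and x of terminal_tail in the frame of post_top below -0.03 m and angle between terminal_tail's own z axis and vertical below 0.12 rad and contact force between terminal and the fingers above 1 N and contact force between terminal and battery below 0.05 N and contact force between terminal and bin below 0.05 N and linear speed of terminal below 0.02 m/s); the arm keeps its last pose, push and grip.
It fails at once if the terminal knocks the bin (contact force between terminal and bin above 0.3 N).
It fails at once if the terminal touches the battery (contact force between terminal and battery above 0.3 N).
It fails at once if another loose thing is moved by more than 30 mm (distance of any of extension, float, vent_cap, grease, wrench, brush from where it was at the start of the episode above 0.03 m).
It also fails if it takes over 58 s, if anything falls off the work surface, if the arm or the gripper's body presses on something with over 40 N, if the wrist force passes 120 N, or if a joint passes its speed limit or range.

ROBOT

A 6-joint arm with a two-finger parallel gripper is mounted at the origin on the work surface. World frame = base frame: x ahead of the robot, y to its left, z up, the work surface at z = 0. Lengths are in m, angles in rad, forces in N, time in s.
With the tool pointing down it reaches from about 0.3 to 0.825 m from the base axis. Payload 5.4 kg.
Tool frame: the origin (TCP) lies at the very end of the fingers, on their centre line; the grasp point (between the pads) lies manip.tcp_to_grasp behind it (manip.tcp_to_grasp is the distance from the TCP to the grasp point, in m); z points along the fingers, y is the direction in which the jaws open and shut (so a half turn about z gives the same grasp; the last joint's range is limited). The gripper opens to 92 mm and grips with 3 to 60 N. Pads are 20 mm wide; open, the fingers measure 128 mm over their backs; the gripper's body (75 mm by 189 mm) begins 69 mm behind the grasp point.
Start: joints at [-0.21, 0.158, 1.597, -0, 1.386, -0.21], TCP at [0.575, -0, 0.215] pointing down, gripper open.
Joint ranges: [-2.91, 2.91], [-0.94, 2.29], [0.18, 2.7], [-1.29, 4.43], [0.17, 2.64], [-3, 3]. Speed limits (rad/s): [2.57, 2.57, 3.14, 3.14, 3.14, 3.14].

INTERFACE

Orientations are given as a rotation vector (axis times angle).
In Python, from bench import manip gives the robot as it stands.
- The arm moves only by the tool servo_tool, never from a script. Its argument "deltas" is a list of rows, each a list of 7 numbers: the shift along the world's x, y, z in m, then the turn, a rotation vector about the world's x, y, z in rad, then the finger opening in m, from 0 to 0.0919. A call has 1 to 5 rows; each row shifts and turns the commanded pose from where the row before left it; what a row does not reach is not made up. A row lasts 1/10 s, in which the tool goes at most 50 mm and 8.59 degrees, less where a joint would pass 70% of its speed; a pose out of reach is approached as far as the arm can. A call with a gripper value outside its range is refused whole. The fingers move at their own pace and stop on an object; "grip_force" is the grip in N (left out, the last holds). Time passes only in rows, so rows that do not move let the fingers close. It gives the time, the measured TCP pose, the force and the opening at its end, in the units of the state.
- manip.get_state(): the state, without advancing time (a new reading comes with each control period).
- manip.camera(name): name is "scene" or "side" or "wrist"; returns a dict with "image" (384x512x3 uint8, red, green, blue), "fx", "fy", "cx", "cy" (pixels), "world_from_camera" (4x4, takes a point from camera to world coordinates). Camera axes: x right, y up, looking along -z (the intrinsics and any distortion apply to the point x, -y, -z); pixel columns grow to the right and rows downward; lengths in m; the calibration is good to about 2 mm. A picture is of the moment at which its call begins. There is no depth.
- manip.hand_in(): hands the job in, once; it reports no verdict.
Trained networks look in the newest picture that a camera, given by its name, has taken for a name from the list of things; names that differ only in an ending like _2 or _b are one class to them, and where a whole thing is asked for, a point or a joint stands for the part that bears it (a point fixed in the world has none). Each returns a list of dicts, best first, with "conf" (0 to 1); they miss things now and then, are a little off and sometimes report something else, mostly with a low value. They report only what shows in the picture. A call takes as long as a camera call. They do not tell look-alikes from the thing itself.
- manip.boxes_of(camera, thing): "centre" ([x, y, z] in m, in the coordinates of the camera as it stood for that picture, good to about 4 mm: the middle of the surface that is visible of it).
The state is a dict: "time": time; "qpos": joint angles; "qvel": joint speeds; "joint_torque": joint torques, N m; "eef_pos": TCP position; "tcp_rot": TCP orientation; "contact_force": force on the tool from outside, world axes, zero at the start; "moment": the same for the moment, N m; "gripper_width": finger opening in m.
Only numpy, scipy, OpenCV 4.12 (cv2) and the standard library are available. Lean on these libraries where they do the work, as an engineer would, in place of code of your own. Each camera call takes 0.05 s, during which the arm holds its last target. There are 200 camera calls.

## Working session

There is one attempt and no reset: what is moved stays moved. The work goes in short steps, Python scripts to look and compute and a tool call to move; the robot and the scene stay as the last step left them, time stands still between calls to the robot, and variables do not carry over. Pictures are saved under pics/ and viewed, about 8 in all and at most 12, crops included, and the job is handed in when it is done.

Besides the shell and the picture viewer there is one more tool, called after "Request:" in YAML: its name, and indented under it one key for each argument. servo_tool: Moves the arm, as the interface text tells. Its arguments: {"type":"object","properties":{"deltas":{"type":"array"},"grip_force":{"type":"number"}},"required":["deltas"]}

```bash
ls; mkdir -p pics
cat > h.py <<'E'
import numpy as np, cv2
from bench import manip
def snap(n,f=None):
    c=manip.camera(n)
    if f: cv2.imwrite('pics/'+f,c['image'][:,:,::-1])
    return c
def proj(c,p):
    T=np.linalg.inv(c['world_from_camera']); q=T[:3,:3]@np.array(p)+T[:3,3]
    return c['cx']+c['fx']*q[0]/-q[2], c['cy']+c['fy']*-q[1]/-q[2]
def ray(c,u,v,z):
    W=np.array(c['world_from_camera']); d=W[:3,:3]@np.array([(u-c['cx'])/c['fx'],-(v-c['cy'])/c['fy'],-1]); o=W[:3,3]
    return o+d*(z-o[2])/d[2]
def find(c,n,t):
    W=np.array(c['world_from_camera'])
    for b in manip.boxes_of(n,t):
        p=W[:3,:3]@np.array(b['centre'])+W[:3,3]
        print(n,t,round(b['conf'],2),p.round(3),np.round(proj(c,p)))
E
python3 - <<'E'
from h import *
print(manip.tcp_to_grasp)
for n in ['scene','side']:
    c=snap(n,n+'1.png'); print(c.keys(), np.round(c['world_from_camera'],3).tolist())
    for t in ['bin','flap','battery','mat','terminal_eye','extension','float','vent_cap','grease','wrench','brush']: find(c,n,t)
a=[cv2.imread(f'pics/{n}1.png') for n in ['scene','side']]
E
```

```text
pics
0.0187
dict_keys(['image', 'fx', 'fy', 'cx', 'cy', 'world_from_camera']) [[0.817, -0.308, 0.488, 1.249], [0.577, 0.414, -0.704, -0.957], [0.015, 0.856, 0.516, 0.828], [0.0, 0.0, 0.0, 1.0]]
scene bin 0.82 [ 0.598 -0.016  0.083] [250. 211.]
scene bin 0.72 [ 0.51  -0.294  0.023] [167. 262.]
scene flap 0.58 [ 0.61  -0.003  0.159] [256. 189.]
scene flap 0.33 [ 0.6   -0.017  0.082] [250. 212.]
scene battery 0.98 [0.553 0.276 0.094] [287. 168.]
scene battery 0.96 [0.646 0.413 0.076] [327. 166.]
scene mat 0.91 [ 0.517 -0.296  0.003] [169. 269.]
scene mat 0.47 [0.455 0.53  0.011] [297. 157.]
scene terminal_eye 0.78 [ 0.508 -0.292  0.026] [167. 261.]
scene terminal_eye 0.74 [ 0.694 -0.465  0.024] [172. 330.]
scene extension 0.48 [0.742 0.041 0.013] [298. 237.]
scene float 0.58 [ 0.705 -0.24   0.01 ] [234. 283.]
scene vent_cap 0.59 [0.386 0.029 0.016] [207. 201.]
scene grease 0.86 [0.72  0.253 0.043] [325. 198.]
scene wrench 0.75 [ 0.444 -0.49   0.009] [ 94. 296.]
scene brush 0.7 [0.453 0.53  0.014] [297. 156.]
dict_keys(['image', 'fx', 'fy', 'cx', 'cy', 'world_from_camera']) [[0.986, 0.11
[... 317 characters left out ...]
.29   0.006] [244. 289.]
side mat 0.69 [ 0.504 -0.294  0.017] [245. 288.]
side mat 0.67 [0.593 0.003 0.19 ] [259. 167.]
side terminal_eye 0.76 [ 0.69  -0.464  0.026] [326. 333.]
side terminal_eye 0.66 [ 0.506 -0.298  0.019] [245. 289.]
side terminal_eye 0.59 [ 0.446 -0.474  0.007] [233. 355.]
side terminal_eye 0.27 [0.384 0.024 0.018] [193. 208.]
side extension 0.62 [0.758 0.041 0.01 ] [305. 193.]
side float 0.71 [ 0.721 -0.248  0.014] [316. 265.]
side vent_cap 0.36 [0.38  0.025 0.021] [191. 207.]
side grease 0.53 [0.592 0.004 0.191] [259. 167.]
side grease 0.49 [0.714 0.246 0.028] [280. 149.]
side wrench 0.91 [ 0.446 -0.476  0.007] [233. 355.]
side brush 0.51 [0.447 0.511 0.016] [199. 113.]
```

View pics/scene1.png

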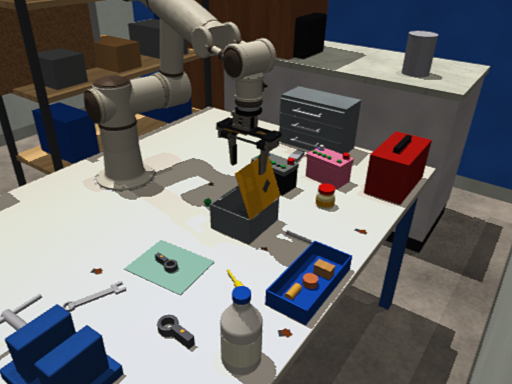

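View pics/side1.png

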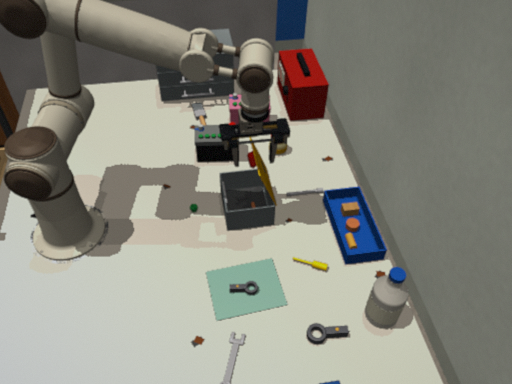

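The terminal candidates are the small one on the green mat (scene 167,261 / side 245,289) and the large one on the bench (scene 172,330 / side 326,333). The description picks the small one on the mat. The batteries are black (side 212,143) and pink (side 245,108, not to be touched). Next I'll take close crops.

Run:
```python
import cv2,numpy as np
s=cv2.imread('pics/side1.png'); c=cv2.imread('pics/scene1.png')
r=lambda im,x,y,w,h: cv2.resize(im[y:y+h,x:x+w],(400,300),interpolation=cv2.INTER_CUBIC)
cv2.imwrite('pics/crop1.png',np.vstack([np.hstack([r(s,190,140,120,90),r(s,200,250,100,75)]),np.hstack([r(c,196,140,120,90),r(c,120,232,100,75)])]))
```

```text
(no output)
```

View pics/crop1.png

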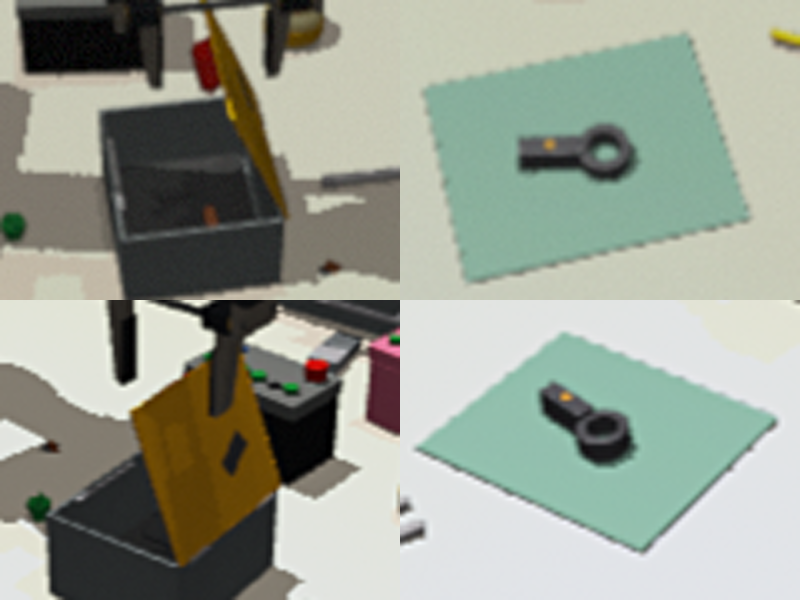

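Run:
```python
from h import *
s=snap('side'); c=snap('scene')
k=.3
S=lambda x,y,z: ray(s,190+x*k,140+y*k,z)
P=lambda x,y,z: ray(c,196+x*k,140+(y-300)*k,z)
for n,p in [('NLrim',S(125,240,.09)),('FLrim',S(100,112,.09)),('NRrim',S(283,220,.09)),('scNL',P(50,517,.09)),('scNR',P(182,565,.09)),('scFR',P(278,490,.09))]: print(n,p.round(4))
def tri(u,v,U,V):
    # two rays
    a=[np.array(s['world_from_camera'])[:3,3],ray(s,190+u*k,140+v*k,0)];b=[np.array(c['world_from_camera'])[:3,3],ray(c,196+U*k,140+(V-300)*k,0)]
    d=(a[1]-a[0]);e=b[1]-b[0]
    t=np.linalg.lstsq(np.c_[d,-e],b[0]-a[0],rcond=None)[0]
    return a[0]+d*t[0],b[0]+e*t[1]
print('flap near hinge',tri(287,216,182,565))
# terminal: eye and tail
q=.25
for z in [.022+.004,.004+.018]:
  print('eye',ray(s,200+606*q,250+150*q,.022),ray(c,120+204*q,232+(428-300)*q,.022))
print('tail end top',ray(s,200+520*q,250+147*q,.026),ray(c,120+555*q-400*q,232+(395-300)*q,.026))
print('tail end',ray(c,120+150*q,232+90*q,.026), ray(c,120+(603-400)*q,232+128*q,.022))
for m,p in [('tcp',(.575,0,.215)),('f1',(.575,.05,.215)),('f2',(.575,-.05,.215))]:
  for cam,o in [(s,(190,140)),(c,(196,140))]:
    x=proj(cam,p);print(m,(x[0]-o[0])/k,(x[1]-o[1])/k)
st=manip.get_state();print(st['time'],st['tcp_rot'],st['contact_force'])
```

```text
NLrim [ 0.4858 -0.0716  0.09  ]
FLrim [0.4822 0.093  0.09  ]
NRrim [ 0.6304 -0.0697  0.09  ]
scNL [ 0.4882 -0.0699  0.09  ]
scNR [ 0.6324 -0.0616  0.09  ]
scFR [0.6328 0.098  0.09  ]
flap near hinge (array([ 0.63457401, -0.06707285,  0.09180201]), array([ 0.63509265, -0.06554917,  0.09321717]))
eye [ 0.79841967 -0.34085338  0.022     ] [ 0.52425431 -0.29122187  0.022     ]
eye [ 0.79841967 -0.34085338  0.022     ] [ 0.52425431 -0.29122187  0.022     ]
tail end top [ 0.73840983 -0.33144861  0.026     ] [ 0.47466501 -0.28875891  0.026     ]
tail end [ 0.46776445 -0.2868423   0.026     ] [ 0.52369517 -0.2916323   0.022     ]
tcp 212.06996796733762 73.9858791276826
tcp 171.4040022357109 95.72325797259452
f1 203.02878742760348 35.921080884635145
f1 203.19715902362685 75.3771594689159
f2 221.56009269595188 113.9408033224253
f2 137.86753388663575 117.18499242845488
1.3 [ 2.22142592e+00  2.22144623e+00 -4.53394660e-06] [ 0.07800272 -0.43661153 -0.17019294]
```

Request:
servo_tool:
  deltas:
    - [0,0,0.045,0,0,0,0.0919]
    - [0,0,0.045,0,0,0,0.0919]
    - [0,0.005,0.03,0,0,0,0.0]
    - [0.05,0.005,0,0,0,0,0.0]
    - [0.05,0.005,0,0,0,0,0.0]

```text
time: 1.8
eef_pos: [0.676, 0.0151, 0.338]
tcp_rot: [2.219, 2.218, 0.005]
contact_force: [-0.1, -1.0, 0.6]
gripper_width: 0.07
```

Request:
servo_tool:
  deltas:
    - [0.015,0,-0.03,0,0,0,0.0]
    - [0,0,-0.05,0,0,0,0.0]
    - [0,0,-0.03,0,0,0,0.0]
    - [0,0,0,0,0,0,0.0]

```text
time: 2.2
eef_pos: [0.6862, 0.0154, 0.2177]
tcp_rot: [-2.215, -2.215, 0.011]
contact_force: [-0.6, 0.6, -0.4]
gripper_width: 0.0382
```

Run:
```python
from h import *
snap('scene','scene2.png');snap('side','side2.png');
s=cv2.imread('pics/side2.png'); c=cv2.imread('pics/scene2.png')
r=lambda im,x,y,w,h: cv2.resize(im[y:y+h,x:x+w],(400,300),interpolation=cv2.INTER_CUBIC)
cv2.imwrite('pics/crop2.png',np.hstack([r(s,170,100,160,120),r(c,180,110,160,120)]))
```

```text
(no output)
```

View pics/crop2.png

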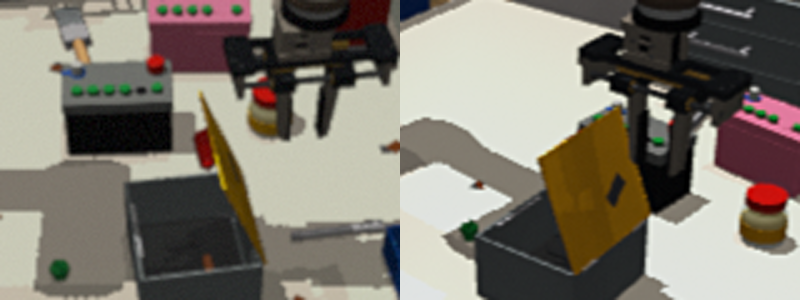

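The view shows the hand beyond the flap (side crop 305,120) and the flap standing open at about 1.2 rad. Now I'll swing it shut along its arc.

Request:
servo_tool:
  deltas:
    - [-0.025,0,0,0,0,0,0.0]
    - [-0.025,0,0,0,0,0,0.0]
    - [-0.025,0,-0.006,0,0,0,0.0]
    - [-0.024,0,-0.011,0,0,0,0.0]
    - [-0.021,0,-0.015,0,0,0,0.0]

```text
time: 2.8
eef_pos: [0.5713, 0.0144, 0.1975]
tcp_rot: [2.216, 2.216, 0.008]
contact_force: [0.8, 0.1, 0.6]
gripper_width: 0.0006
```

Request:
servo_tool:
  deltas:
    - [-0.017,0,-0.02,0,0,0,0.0]
    - [-0.014,0,-0.022,0,0,0,0.0]
    - [-0.009,0,-0.024,0,0,0,0.0]
    - [-0.005,0,-0.02,0,0,0,0.0]
    - [0,0,-0.005,0,0,0,0.0]

```text
time: 3.3
eef_pos: [0.5254, 0.0146, 0.1034]
tcp_rot: [2.22, 2.22, 0.002]
contact_force: [-1.7, -0.2, 3.3]
gripper_width: 0.0002
```

Request:
servo_tool:
  deltas:
    - [-0.005,0,-0.006,0,0,0,0.0]
    - [-0.005,0,-0.006,0,0,0,0.0]
    - [0,0,-0.004,0,0,0,0.0]

```text
time: 3.6
eef_pos: [0.5199, 0.0142, 0.0943]
tcp_rot: [2.215, 2.215, 0.01]
contact_force: [-17.0, 4.5, 59.3]
gripper_width: 0.0005
```

Request:
servo_tool:
  deltas:
    - [0,0,0.01,0,0,0,0.0]
    - [0,0,0.04,0,0,0,0.0]
    - [0,0,0.05,0,0,0,0.0]
    - [0,0,0.05,0,0,0,0.0919]
    - [-0.04,0,0,0,0,0.14,0.0919]

```text
time: 4.1
eef_pos: [0.4816, 0.0133, 0.2461]
tcp_rot: [2.046, 2.361, 0.015]
contact_force: [-0.4, -0.4, 0.4]
gripper_width: 0.0146
```

Run:
```python
from h import *
c=snap('scene','scene3.png');s=snap('side','side3.png');w=snap('wrist','wrist3.png')
find(c,'scene','flap');find(s,'side','flap')
s=cv2.imread('pics/side3.png'); c=cv2.imread('pics/scene3.png')
r=lambda im,x,y,w,h: cv2.resize(im[y:y+h,x:x+w],(400,300),interpolation=cv2.INTER_CUBIC)
cv2.imwrite('pics/crop3.png',np.vstack([np.hstack([r(s,170,100,160,120),r(c,180,110,160,120)]),np.hstack([r(cv2.imread('pics/wrist3.png'),0,0,512,384),r(s,200,250,100,75)])]))
```

```text
scene flap 0.81 [0.56  0.006 0.095] [244. 201.]
scene flap 0.4 [ 0.517 -0.294  0.005] [169. 268.]
side flap 0.96 [0.552 0.009 0.091] [246. 190.]
```

View pics/crop3.png

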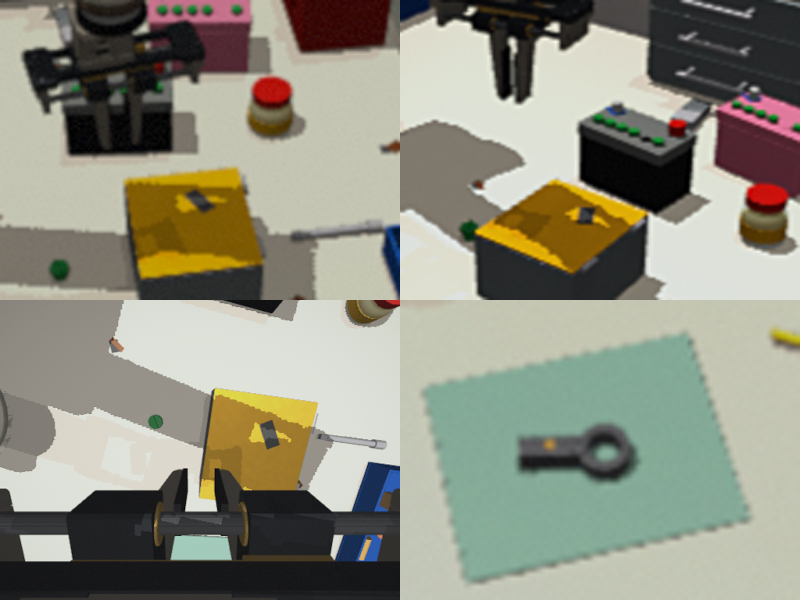

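The flap is shut in both views. Next I'll turn the tool by -1.71 rad while moving above the mat.

Request:
servo_tool:
  deltas:
    - [0.0,-0.025,0,0,0,-0.149,0.0919]
    - [0.0,-0.025,0,0,0,-0.149,0.0919]
    - [0.0,-0.025,0,0,0,-0.149,0.0919]
    - [0.0,-0.025,0,0,0,-0.149,0.0919]
    - [0.0,-0.025,0,0,0,-0.149,0.0919]

```text
time: 4.85
eef_pos: [0.475, -0.1113, 0.2351]
tcp_rot: [-2.787, -1.449, 0.001]
contact_force: [0.3, 0.2, 0.7]
gripper_width: 0.0746
```

Request:
servo_tool:
  deltas:
    - [0.0,-0.025,0,0,0,-0.149,0.0919]
    - [0.0,-0.025,0,0,0,-0.149,0.0919]
    - [0.0,-0.025,0,0,0,-0.149,0.06]
    - [0.0,-0.025,0,0,0,-0.149,0.06]
    - [0.0,-0.025,0,0,0,-0.149,0.06]

```text
time: 5.35
eef_pos: [0.4749, -0.2365, 0.2349]
tcp_rot: [-3.123, -0.335, 0.001]
contact_force: [0.8, 0.7, 0.4]
gripper_width: 0.0697
```

Request:
servo_tool:
  deltas:
    - [0.0,-0.025,0,0,0,-0.149,0.06]
    - [0.0,-0.025,0,0,0,-0.071,0.06]
    - [0,0,0,0,0,0,0.06]

```text
time: 5.65
eef_pos: [0.4746, -0.2879, 0.2347]
tcp_rot: [3.142, -0.006, -0.001]
contact_force: [0.7, -0.3, 0.1]
gripper_width: 0.0596
```

Run:
```python
from h import *
w=snap('wrist','wrist4.png')
for t in ['terminal_eye','mat']: find(w,'wrist',t)
st=manip.get_state();print(st['eef_pos'],st['tcp_rot'],st['qpos'])
s=snap('side'); q=.25
print('eye',ray(s,200+206*q,250+151*q,.022),'tailend',ray(s,200+120*q,250+147*q,.026),proj(w,(.5,-.29,.015)))
```

```text
wrist terminal_eye 0.56 [ 0.509 -0.292  0.021] [259. 151.]
wrist terminal_eye 0.55 [ 0.674 -0.452  0.025] [389.  16.]
wrist terminal_eye 0.54 [ 0.517 -0.278  0.007] [250. 145.]
wrist mat 0.88 [ 0.521 -0.28   0.004] [251. 142.]
[ 0.47472586 -0.28457553  0.23499311] [-3.14034228e+00 -2.51163389e-03  1.03904491e-03] [-7.58642838e-01  9.00674435e-02  1.63133993e+00  4.55388574e-04
  1.42152529e+00  8.10485871e-01]
eye [ 0.52248671 -0.29817389  0.022     ] tailend [ 0.46368235 -0.2881607   0.026     ] (np.float64(258.23573862656), np.float64(157.3024013456815))
```

View pics/wrist4.png

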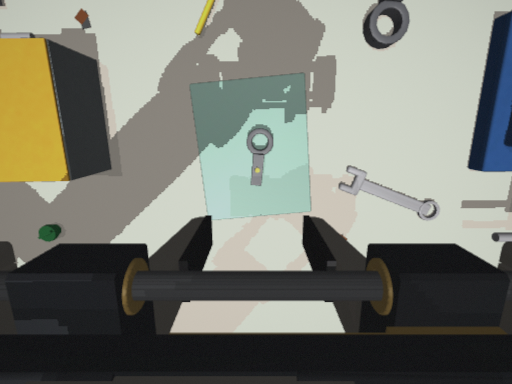

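Run:
```python
from h import *
w=snap('wrist')
im=cv2.imread('pics/wrist4.png'); g=im[100:200,230:290].max(2)
m=(g<95).astype(np.uint8); n,l,st,_=cv2.connectedComponentsWithStats(m); print(st)
e=ray(w,260,141,.022); t=ray(w,256.5,184,.026); print(e,t,np.degrees(np.arctan2(*(e-t)[1::-1])))
cv2.imwrite('pics/c4.png',cv2.resize(im[110:200,220:310],(600,600),interpolation=cv2.INTER_CUBIC))
```

```text
[[   0    0   60  100 5951]
 [  24   29    1    1    1]
 [  29   28    1    1    1]
 [  21   31    1    1    1]
 [  37   30    1    1    1]
 [  21   42   17    9   35]
 [  24   53   10    2   10]]
[ 0.5233752  -0.28839299  0.022     ] [ 0.4637625  -0.28365065  0.026     ] -4.54844093451003
```

View pics/c4.png

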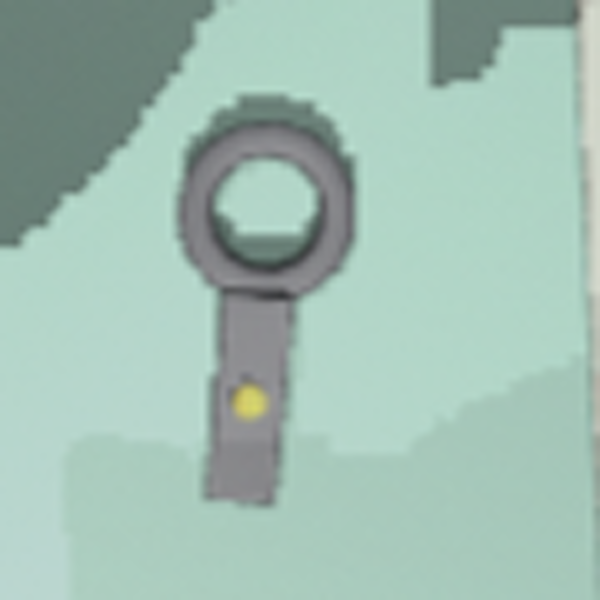

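Request:
servo_tool:
  deltas:
    - [0.005,-0.0015,-0.045,0,0,-0.06,0.05]
    - [0.005,-0.0015,-0.045,0,0,-0.045,0.05]
    - [0,0,-0.045,0,0,0,0.04]
    - [0,0,-0.045,0,0,0,0.04]
    - [0,0,0,0,0,0,0.04]

```text
time: 6.4
eef_pos: [0.4803, -0.2832, 0.0491]
tcp_rot: [-3.128, 0.161, 0.017]
contact_force: [-0.1, 1.1, -0.8]
gripper_width: 0.0403
```

Run:
```python
from h import *
w=snap('wrist','w5.png')
st=manip.get_state();print(st['eef_pos'],st['tcp_rot'],st['gripper_width'])
```

```text
[ 0.48264915 -0.28540687  0.05312845] [-3.13278195  0.16140349  0.00846104] 0.03995796509976433
```

View pics/w5.png

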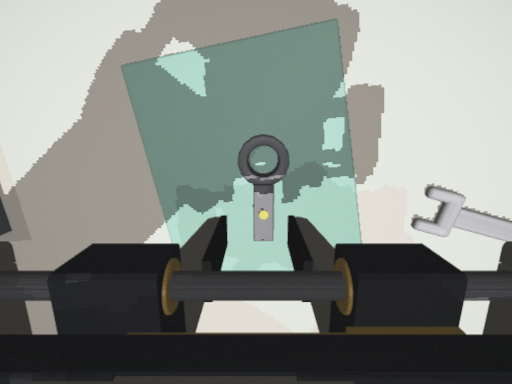

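Request:
servo_tool:
  deltas:
    - [0.002,-0.001,-0.03,0,0,0,0.04]
    - [0,0,-0.015,0,0,0,0.04]
    - [0,0,0,0,0,0,0.03]
    - [0,0,0,0,0,0,0.0]
    - [0,0,0,0,0,0,0.0]
  grip_force: 40

```text
time: 6.95
eef_pos: [0.4876, -0.29, 0.0126]
tcp_rot: [3.135, -0.163, 0.004]
contact_force: [0.3, 2.1, -0.8]
gripper_width: 0.018
```

Request:
servo_tool:
  deltas:
    - [0,0,0,0,0,0,0.0]
    - [0,0,0,0,0,0,0.0]
    - [0,0,0,0,0,0,0.0]

```text
time: 7.25
eef_pos: [0.4875, -0.2898, 0.0124]
tcp_rot: [3.136, -0.164, 0.003]
contact_force: [-0.4, 1.1, 7.2]
gripper_width: 0.0148
```

The grip is a little high, so I'll regrip about 6 mm lower.

Request:
servo_tool:
  deltas:
    - [0,0,0,0,0,0,0.03]
    - [0,0,0,0,0,0,0.03]
    - [-0.001,0,-0.006,0,0,0,0.03]
    - [0,0,0,0,0,0,0.03]
    - [0,0,0,0,0,0,0.0]

```text
time: 7.75
eef_pos: [0.4854, -0.2891, 0.0044]
tcp_rot: [-3.137, 0.164, 0.0]
contact_force: [0.5, 0.5, 1.6]
gripper_width: 0.0236
```

Request:
servo_tool:
  deltas:
    - [0,0,0,0,0,0,0.0]
    - [0,0,0,0,0,0,0.0]
    - [0,0,0,0,0,0,0.0]
    - [0,0,0,0,0,0,0.0]

```text
time: 8.15
eef_pos: [0.4853, -0.289, 0.0044]
tcp_rot: [-3.137, 0.164, 0.0]
contact_force: [0.5, -0.5, 0.6]
gripper_width: 0.0151
```

Request:
servo_tool:
  deltas:
    - [0,0,0.01,0,0,0,0.0]
    - [0,0,0.03,0,0,0,0.0]
    - [0,0,0.05,0,0,0,0.0]
    - [0,0,0.05,0,0,0,0.0]
    - [0,0,0.05,0,0,0,0.0]

```text
time: 8.65
eef_pos: [0.4849, -0.2883, 0.1966]
tcp_rot: [-3.137, 0.163, 0.001]
contact_force: [0.4, -0.1, -2.1]
gripper_width: 0.0149
```

Request:
servo_tool:
  deltas:
    - [0,0,0.05,0,0,0,0.0]
    - [0,0,0.01,0,0,0,0.0]
    - [0,0,0,0,0,0,0.0]

```text
time: 8.95
eef_pos: [0.4863, -0.2896, 0.2571]
tcp_rot: [3.135, -0.163, 0.006]
contact_force: [-0.5, -0.2, -2.6]
gripper_width: 0.015
```

Run:
```python
from h import *
w=snap('wrist','w6.png');c=snap('scene');s=snap('side','side6.png')
find(c,'scene','battery');find(s,'side','battery');find(c,'scene','flap')
print('post',ray(c,266,152,.116),'red',ray(c,291,160,.118))
st=manip.get_state();print(st['eef_pos'],st['tcp_rot'],st['gripper_width'],st['contact_force'])
a=cv2.imread('pics/w6.png')[60:360,56:456]; b=cv2.imread('pics/side6.png')
cv2.imwrite('pics/v6.png',np.hstack([a,cv2.resize(b[100:175,170:270],(400,300),interpolation=cv2.INTER_CUBIC)]))
```

```text
scene battery 0.88 [0.649 0.412 0.076] [328. 166.]
scene battery 0.59 [0.512 0.252 0.077] [273. 172.]
side battery 0.78 [0.66  0.454 0.092] [256. 101.]
side battery 0.62 [0.433 0.248 0.064] [201. 149.]
scene flap 0.83 [0.56  0.006 0.093] [244. 201.]
post [0.44376676 0.30444153 0.116     ] red [0.55405682 0.29962256 0.118     ]
[ 0.48459722 -0.28825976  0.25208659] [-3.13444317  0.16351945  0.00532788] 0.01462995448199553 [-0.14455921 -0.45246122 -1.51183053]
```

View pics/v6.png

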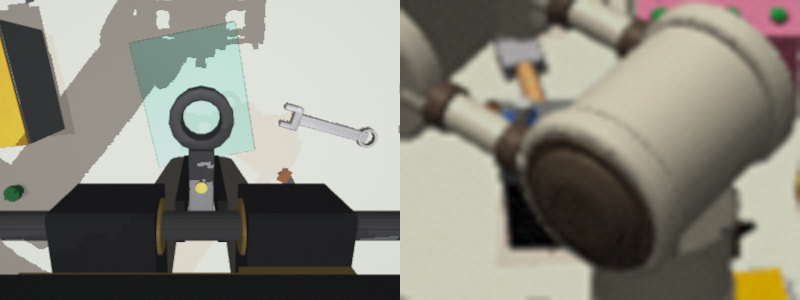

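Request:
servo_tool:
  deltas:
    - [-0.006,0.02,0,0,0,0.005,0.0]
    - [-0.006,0.04,0,0,0,0.005,0.0]
    - [-0.006,0.045,0,0,0,0.005,0.0]
    - [-0.006,0.045,0,0,0,0.005,0.0]
    - [-0.006,0.045,0,0,0,0.005,0.0]

```text
time: 9.75
eef_pos: [0.4544, -0.0923, 0.2533]
tcp_rot: [-3.138, 0.125, 0.003]
contact_force: [0.3, 0.6, -1.8]
gripper_width: 0.0149
```

Request:
servo_tool:
  deltas:
    - [-0.006,0.045,0,0,0,0.005,0.0]
    - [-0.006,0.045,0,0,0,0.005,0.0]
    - [-0.006,0.045,0,0,0,0.005,0.0]
    - [-0.006,0.045,0,0,0,0.005,0.0]
    - [-0.006,0.045,0,0,0,0.005,0.0]

```text
time: 10.25
eef_pos: [0.4244, 0.1327, 0.2536]
tcp_rot: [3.14, -0.085, -0.002]
contact_force: [1.4, -0.1, -1.8]
gripper_width: 0.0145
```

Request:
servo_tool:
  deltas:
    - [-0.006,0.045,0,0,0,0.005,0.0]
    - [-0.006,0.045,0,0,0,0.005,0.0]
    - [-0.006,0.04,0,0,0,0,0.0]
    - [-0.002,0.03,0,0,0,0,0.0]
    - [0,0.01,0,0,0,0,0.0]

```text
time: 10.75
eef_pos: [0.4042, 0.3031, 0.2533]
tcp_rot: [3.141, -0.064, -0.004]
contact_force: [0.7, -0.8, -1.6]
gripper_width: 0.015
```

Request:
servo_tool:
  deltas:
    - [0,0,0,0,0,0,0.0]
    - [0,0,0,0,0,0,0.0]

```text
time: 10.95
eef_pos: [0.4055, 0.2999, 0.254]
tcp_rot: [3.14, -0.07, -0.002]
contact_force: [1.0, -0.4, -1.8]
gripper_width: 0.0147
```

Run:
```python
from h import *
w=snap('wrist','w7.png');c=snap('scene','scene7.png');s=snap('side','side7.png')
st=manip.get_state();print(st['eef_pos'],st['tcp_rot'],st['gripper_width'],st['contact_force'])
find(w,'wrist','terminal_eye')
a=cv2.imread('pics/w7.png'); r=lambda im,x,y,w,h,W,H: cv2.resize(im[y:y+h,x:x+w],(W,H),interpolation=cv2.INTER_CUBIC)
b=cv2.imread('pics/side7.png');c=cv2.imread('pics/scene7.png')
cv2.imwrite('pics/v7.png',np.vstack([r(a,76,20,360,180,800,400),np.hstack([r(b,160,90,120,60,400,200),r(c,220,110,120,60,400,200)])]))
```

```text
[0.40583584 0.29972759 0.25452476] [ 3.14038085e+00 -7.23376110e-02 -1.63318099e-04] 0.014663279714507932 [-0.37678792  0.16920069 -0.88172576]
wrist terminal_eye 0.67 [0.435 0.302 0.269] [252. 194.]
```

View pics/v7.png

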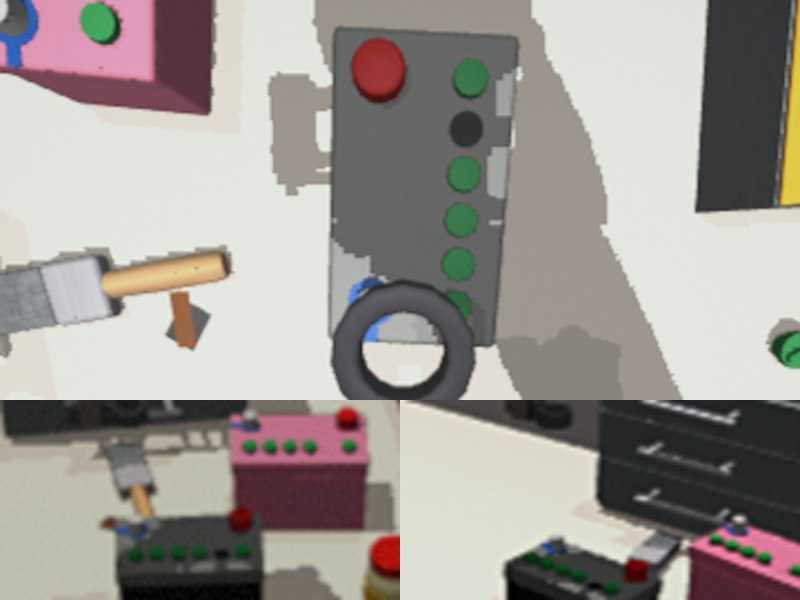

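Run:
```python
from h import *
w=snap('wrist'); c=snap('scene'); s=snap('side')
k=2.2222
W=lambda x,y,z: ray(w,76+x/k,20+y/k,z)
C=[W(*p,.1) for p in [(337,28),(517,38),(495,346),(330,336)]]
for p in C: print(p.round(4))
ctr=np.mean(C,axis=0); ax=(C[0]+C[1]-C[2]-C[3])[:2]; yaw=np.arctan2(ax[1],ax[0]); ax/=np.hypot(*ax); n=np.array([-ax[1],ax[0]])
print('ctr',ctr,'yaw',np.degrees(yaw),'post',ctr[:2]-.055*ax+.022*n,'red',ctr[:2]+.055*ax+.022*n, 'red seen',W(378,68,.118))
print('edge yaws',[np.degrees(np.arctan2(*(a-b)[1::-1])) for a,b in [(C[0],C[3]),(C[1],C[2])]])
# side & scene crop v7: scale .3
print('side post',ray(s,160+148*.3,90+(519-400)*.3,.116),'red',ray(s,160+241*.3,90+(512-400)*.3,.118))
print('scene post',ray(c,220+(552-400)*.3,110+(541-400)*.3,.116),'red',ray(c,220+(636-400)*.3,110+(562-400)*.3,.118))
print('eye center wrist',W(403,350,.2545+.0176))
```

```text
[0.5724 0.3233 0.1   ]
[0.564  0.2368 0.1   ]
[0.4139 0.249  0.1   ]
[0.4235 0.3378 0.1   ]
ctr [0.4934677  0.28672651 0.1       ] yaw -5.097269717247414 post [0.44063983 0.31352608] red [0.55020482 0.30375293] red seen [0.54938389 0.30414419 0.118     ]
edge yaws [np.float64(-5.554465445562173), np.float64(-4.643223007634939)]
side post [0.45365823 0.30919295 0.116     ] red [0.55077181 0.30401479 0.118     ]
scene post [0.4440011  0.30140225 0.116     ] red [0.54770311 0.30890926 0.118     ]
eye center wrist [0.44491677 0.29776688 0.2721    ]
```

Request:
servo_tool:
  deltas:
    - [-0.03,0.004,-0.01,0,0,-0.02,0.0]
    - [-0.03,0.005,-0.02,0,0,-0.022,0.0]
    - [0,0,-0.02,0,0,0,0.0]
    - [0,0,0,0,0,0,0.0]
    - [0,0,0,0,0,0,0.0]

```text
time: 11.8
eef_pos: [0.3458, 0.3098, 0.2051]
tcp_rot: [3.139, -0.136, 0.0]
contact_force: [0.4, -0.2, -1.1]
gripper_width: 0.0147
```

Run:
```python
from h import *
w=snap('wrist','w8.png')
st=manip.get_state();print(st['eef_pos'],st['tcp_rot'],st['gripper_width'],st['contact_force'])
print([proj(w,p) for p in [(.442,.309,.116),(.384,.313,.22)]])
a=cv2.imread('pics/w8.png'); cv2.imwrite('pics/v8.png',cv2.resize(a[0:240,110:410],(750,600),interpolation=cv2.INTER_CUBIC))
```

```text
[0.34645897 0.31002428 0.2057511 ] [-3.13789709e+00  1.36179289e-01 -2.43868278e-03] 0.01454853858940175 [ 0.23698198 -0.32564476 -1.51359227]
[(np.float64(248.42359264017344), np.float64(93.91948466530529)), (np.float64(245.5861046677196), np.float64(179.08833500028538))]
```

View pics/v8.png

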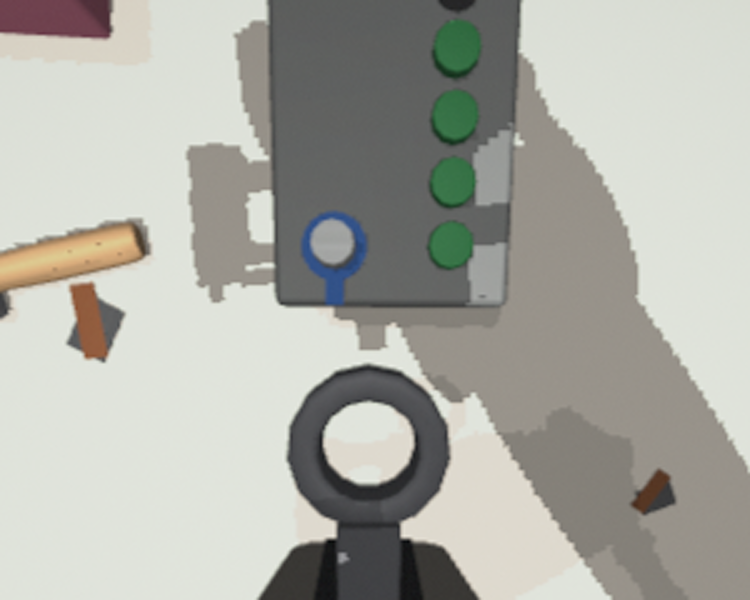

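Run:
```python
from h import *
w=snap('wrist')
P=lambda x,y,z: ray(w,110+x/2.5,y/2.5,z)
p=P(332,241,.116); e=P(368,446,.2233); 
print('post',p,'eye',e,'delta',p-e)
print('foot ring',P(334,247,.1),'mark end',P(335,303,.1),'eye hole top edge centre',P(368,442,.2233))
st=manip.get_state(); v=e-st['eef_pos'];print(st['eef_pos'],v,np.hypot(*v[:2]),np.degrees(np.arctan2(v[1],v[0])), np.degrees(2*np.arctan2(st['tcp_rot'][1],st['tcp_rot'][0])))
l=[P(277,300,.1),P(270,0,.1),P(506,303,.1),P(518,50,.1)]
for a,b in [(l[1],l[0]),(l[3],l[2])]: print(np.degrees(np.arctan2(*(a-b)[1::-1])))
R=np.array(w['world_from_camera'])[:3,:3];print(R.round(3))
```

```text
post [0.4411742  0.31452123 0.116     ] eye [0.38488402 0.30649455 0.2233    ] delta [ 0.05629018  0.00802668 -0.1073    ]
foot ring [0.44072941 0.3146129  0.1       ] mark end [0.42007772 0.3162658  0.1       ] eye hole top edge centre [0.38579511 0.30641505 0.2233    ]
[0.34672977 0.31014471 0.20606337] [ 0.03815425 -0.00365015  0.01723663] 0.038328455917150006 -5.464758116570925 355.0250245587054
-5.388005576899234
-5.09077223914277
[[-0.087  0.969  0.233]
 [-0.996 -0.085 -0.021]
 [-0.    -0.233  0.972]]
```

Request:
servo_tool:
  deltas:
    - [0.028,0.004,0,0,0,0,0.0]
    - [0.028,0.004,0,0,0,-0.003,0.0]
    - [0,0,-0.03,0,0,0,0.0]
    - [0,0,-0.025,0,0,0,0.0]
    - [0,0,0,0,0,0,0.0]

```text
time: 12.4
eef_pos: [0.4001, 0.3168, 0.1469]
tcp_rot: [3.136, -0.141, -0.008]
contact_force: [-0.6, -0.1, -1.5]
gripper_width: 0.0146
```

Request:
servo_tool:
  deltas:
    - [0,0,0,0,0,0,0.0]
    - [0,0,0,0,0,0,0.0]

```text
time: 12.6
eef_pos: [0.4029, 0.3185, 0.1518]
tcp_rot: [-3.137, 0.14, -0.005]
contact_force: [0.1, -0.5, -1.4]
gripper_width: 0.0149
```

Run:
```python
from h import *
w=snap('wrist','w9.png');s=snap('side','side9.png');c=snap('scene','scene9.png')
st=manip.get_state();print(st['eef_pos'],st['tcp_rot'],st['gripper_width'],st['contact_force'])
e=np.array(st['eef_pos'])+[.0381,-.0036,0]; print('eye pred',e)
r=lambda im,x,y,w,h,W,H: cv2.resize(im[y:y+h,x:x+w],(W,H),interpolation=cv2.INTER_CUBIC)
a=cv2.imread('pics/w9.png');b=cv2.imread('pics/side9.png');d=cv2.imread('pics/scene9.png')
cv2.imwrite('pics/v9.png',np.hstack([r(a,180,100,140,140,500,500),np.vstack([r(b,170,110,80,66,300,250),r(d,230,120,80,66,300,250)])]))
```

```text
[0.40241357 0.31840693 0.15123679] [-3.13710506  0.13985837 -0.00405578] 0.014606762439605365 [ 0.22771575 -0.50978456 -1.52897973]
eye pred [0.44051357 0.31480693 0.15123679]
```

View pics/v9.png

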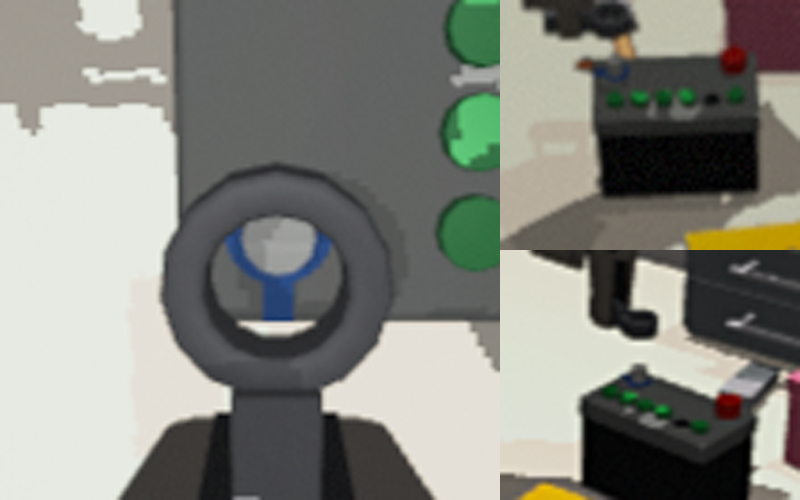

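Run:
```python
from h import *
w=snap('wrist');s=snap('side');c=snap('scene')
k=.28;P=lambda x,y,z: ray(w,180+x*k,100+y*k,z)
print('post near edge',P(278,275,.116),'mark at lid end',P(279,320,.1),'ring bottom outer',P(279,283,.1))
zt=.1512+.0176
print('eye outer left/right/top/bottom',[P(*q,zt).round(4) for q in [(163,270),(393,272),(278,165),(278,390)]])
print('hole top: L R',P(212,275,zt),P(345,275,zt),'top/bottom',P(278,215,zt),P(278,338,zt))
e=(.4405,.3145)
for n,cam,o,v0 in [('side',s,(170,110),0),('scene',c,(230,120),250)]:
  for z in (.1512+.009,.116):
    x=proj(cam,(*e,z)); print(n,z,500+(x[0]-o[0])*3.75,v0+(x[1]-o[1])*3.79)
```

```text
post near edge [0.43236422 0.3150345  0.116     ] mark at lid end [0.41902046 0.31595498 0.1       ] ring bottom outer [0.42769682 0.31518395 0.1       ]
eye outer left/right/top/bottom [array([0.444 , 0.3323, 0.1688]), array([0.4404, 0.2962, 0.1688]), array([0.4586, 0.3128, 0.1688]), array([0.4227, 0.316 , 0.1688])]
hole top: L R [0.44250616 0.32470403 0.1688    ] [0.44063129 0.30380339 0.1688    ] top/bottom [0.45099363 0.3134924  0.1688    ] [0.43138818 0.31523937 0.1688    ]
side 0.1602 610.9612569811752 18.79385684057495
side 0.116 614.3013123822092 57.18860745304813
scene 0.1602 639.4001379535595 325.4949160008515
scene 0.116 637.8404731811072 366.8812779589708
```

Request:
servo_tool:
  deltas:
    - [0,0,-0.008,0,0,0,0.0]
    - [0,0,-0.008,0,0,0,0.0]
    - [0,0,-0.007,0,0,0,0.0]
    - [0,0,0,0,0,0,0.0]
    - [0,0,0,0,0,0,0.0]

```text
time: 13.4
eef_pos: [0.4012, 0.3178, 0.1261]
tcp_rot: [3.138, -0.14, -0.001]
contact_force: [-0.0, -0.3, -1.7]
gripper_width: 0.0146
```

Request:
servo_tool:
  deltas:
    - [0,0,0,0,0,0,0.0]
    - [0,0,0,0,0,0,0.0]
    - [0,0,0,0,0,0,0.0]

```text
time: 13.7
eef_pos: [0.4017, 0.318, 0.1269]
tcp_rot: [-3.138, 0.14, -0.001]
contact_force: [0.2, -0.3, -1.2]
gripper_width: 0.0144
```

Run:
```python
from h import *
w=snap('wrist','w10.png');s=snap('side','s10.png');c=snap('scene','c10.png')
st=manip.get_state();print(st['time'],st['eef_pos'],st['tcp_rot'],st['gripper_width'],st['contact_force'],np.abs(st['qvel']).max())
print('eye pred',np.array(st['eef_pos'])+[.0381,-.0035,-.0004])
find(c,'scene','flap');find(w,'wrist','terminal_eye')
r=lambda im,x,y,w,h,W,H: cv2.resize(im[y:y+h,x:x+w],(W,H),interpolation=cv2.INTER_CUBIC)
a=cv2.imread('pics/w10.png');b=cv2.imread('pics/s10.png');d=cv2.imread('pics/c10.png')
cv2.imwrite('pics/v10.png',np.hstack([r(a,180,100,140,140,500,500),np.vstack([r(b,170,110,120,100,300,250),r(d,220,120,80,66,300,250)])]))
```

```text
13.85 [0.40157568 0.31799768 0.12675832] [-3.13828969e+00  1.40082110e-01 -4.15219750e-04] 0.01480885690658821 [ 0.1256423  -0.26400541 -1.38210375] 0.0025483607247062372
eye pred [0.43967568 0.31449768 0.12635832]
scene flap 0.76 [0.561 0.007 0.096] [245. 200.]
scene flap 0.65 [0.74  0.041 0.012] [298. 237.]
wrist terminal_eye 0.85 [0.428 0.317 0.143] [255. 199.]
```

```bash
python3 -c "
from bench import manip
print(manip.hand_in()); s=manip.get_state(); print(s['time'],s['eef_pos'],s['gripper_width'])"
```

```text
the job is handed in; nothing more can be done
None
the job is handed in; nothing more can be done
```

I closed the flap until it snapped shut, then gripped the mat terminal across its tail, regripping once about 6 mm lower. I carried it at about 0.25 m height, clear of the bin, and handed in while holding it over the bare post of the dark battery at about 13.9 s.

**Position:** by arm pose and the earlier wrist-camera fit, the eye is about 1–2 mm from the post's axis. Its underside is about 10 mm above the post's top.

**Alignment and grip:** the tail lies along the battery's -x within about 0.5°, and the tool is level to within about 0.001 rad. The grip opening is 14.8 mm, the outside force of about 1.4 N is roughly the terminal's own weight, and the joints were almost still.

**Flap:** both cameras showed it flat after I let go, and the scene camera's detector still placed it flat (about z 0.095 m) just before hand-in. Pressing it shut reached about 59 N at the fingertips, more than intended but under the 120 N wrist limit.

**Checks that failed or disagreed:**
- I had used all 12 picture views, so the final pose was checked only by numbers, not by eye.
- The wrist detector's last reading of the terminal, (0.428, 0.317), differs from my eye position, (0.440, 0.3145). It gives the middle of the visible surface, tail included, so I relied on the fit instead.
- Early side and scene estimates of the post were up to 13 mm off. I used the close wrist view, which repeated to under 1 mm.
- I did not measure whether the other loose things had moved.

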